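# Seat the notched bracket in its keyed nest

### The job

Put the aluminium bracket that has a corner cut out into the grey assembly nest, turned so that its cut-out corner goes round the key block and its base lies fully down, flat on the pocket floor. Set it down rather than dropping it, let go, and leave the uncut bracket where it is.

Things in the scene. Friction and masses are not known exactly. Their poses are not given: they have to be found in the camera images.
- nest: Grey block fixed to the desk, 150 (x) x 126 (y) x 18 mm, with a pocket 112 (x) x 88 (y), 10 deep (floor 8 mm above desk), 4 mm rim chamfer. A dark steel key block fills the pocket's +x +y corner: 36 along x, 28 along y, top 22 mm above desk. Origin: on the desk under the pocket's centre; z up. Notched bracket fits only with its axes along the nest's (not half-turned), 8 mm play each side.
- notched_bracket: Loose aluminium bracket, about 0.2 kg: flat base 96 (x) x 72 (y) x 6 mm, its +x +y corner cut out (36 along x, 28 along y); in the middle an upright web 60 long along x, 12 thick along y, top 56 mm above the underside. Grasp across the web, fingers closing along y. Origin: on the underside, centre of the full 96 x 72 outline, right under the web's middle; z up.
- plain_bracket: The same aluminium bracket with a full rectangular base 96 x 72 x 6 mm without any cut-out; it does not fit the nest. Loose, 0.2 kg. Origin: middle of the underside. A bystander. (Room: a wall shelf with its lamp overhangs the back of the desk, beyond x = 0.59 m, from 0.52 m up; swing the arm across close in.)
Mind the look-alikes: they are no part of the job. Leave any green look-alike of the notched_bracket alone.

How it is judged:
By the outcome, as a careful person would: the job done as asked, in the order asked, and still so for the second after the job is handed in, with the robot touching nothing.
It also fails if it takes over 38 s, if anything falls off the work surface, if the arm or the gripper's body presses on something with over 40 N, if the wrist force passes 120 N, or if a joint passes its speed limit or range.

### The arm

A 7-joint arm with a two-finger parallel gripper is mounted at the origin on a cart in front of the work surface, level with it; the furniture and walls round the work are solid. World frame = base frame: x ahead of the robot, y to its left, z up, the work surface at z = 0. Lengths are in m, angles in rad, forces in N, time in s.
With the tool pointing down it reaches from about 0.425 to 0.925 m from the base axis. Payload 6.8 kg.
Tool frame: the origin (TCP) lies on the front face of the gripper's body, between the roots of the fingers; the fingertips stand 73 mm ahead of it and the grasp point (between the pads) lies 54 mm ahead of it (env.nose_length is the distance from the TCP to the fingertips, in m); z points along the fingers, y is the line along which they close (so a half turn about z gives the same grasp; the last joint's range is limited). The gripper opens to 85 mm and grips with 20 to 120 N. Pads are 22 mm wide; open, the fingers measure 114 mm over their backs; the gripper's body (76 mm by 85 mm) begins 54 mm behind the grasp point. The pads swing forward as they close: fully open they stand 13 mm farther back than shut.
Start: joints at [1.145, 0.477, 0.022, 1.555, -0.011, 1.109, -0.083], TCP at [0.211, -0.641, 0.304] pointing down, gripper open.
Joint ranges: [-2.96, 2.96], [-0.34, 2.1], [-1.41, 1.46], [0.24, 2.44], [-1.37, 4.51], [0.17, 1.92], [-2.96, 2.96]. Speed limits (rad/s): [2.39, 2.39, 3.14, 3.14, 3.14, 3.14, 3.14].

### API

Orientations are given as a unit quaternion [w, x, y, z].
In Python, from cell import env, kin, camera, calibration, job gives the robot as it stands. The module is installed in compiled form; this text tells all that it offers. Calls block until the motion is done:
- env.reach(position, orientation): joint-space move of the TCP to a pose.
- env.movel(position, velocity=0.15, rot=None, stop_force=None): straight line of the TCP; rot=None keeps the orientation; velocity is the mean speed in m/s. With stop_force (N) it stops when the force on the tool has changed by that much, and returns True; else False.
- env.goto_joints(angles): joint-space move.
- env.grip(opening, f_grip=None): finger opening in m; f_grip is the grip in N (None keeps the last); returns when the fingers have stopped.
- env.dwell(seconds).
- kin.inverse_kinematics(position, orientation): joint angles nearest the present ones, or None.
- env.get_state(): the state.
- camera(name): name is "scene" or "top"; returns (picture, depth): 400x640x3 uint8, blue, green, red; 400x640 float32, m along the optical axis (not along the pixel's ray), 0 where there is no reading.
- calibration(name): a dict with "fx", "fy", "cx", "cy" (pixels), "k1" (the pictures are not rectified: a ray, as slopes to the right and down, at radius r is drawn at 1 + k1 r^2 times it, then the intrinsics apply), "rvec" (rotation vector, rad) and "tvec" (3), from world to camera coordinates, as OpenCV has them. Camera axes: x right, y down, z forward; pixel columns grow to the right and rows downward; lengths in m; the calibration is good to about 2 mm. A picture is of the moment at which its call begins. calibration takes no time and is no camera call.
A pose or a line that the arm cannot do raises env.PlanningError and nothing moves.
- job.job_done(): hands the job in; it is judged then, once.
The state is a dict: "time": time; "qpos": joint angles; "joint_velocities": joint speeds; "joint_torque": joint torques, N m; "tcp_pos": TCP position; "orientation": TCP orientation; "force": force on the tool from outside, world axes, zero at the start; "torque": the same for the moment, N m; "opening": finger opening in m; "gripper_force": force on a finger pad.
Only numpy, scipy, OpenCV 4.12 (cv2) and the standard library are available. Lean on these libraries where they do the work, as an engineer would, in place of code of your own. Each camera call takes 0.05 s, during which the arm holds its last target. There are 200 camera calls.

## Working session

There is one attempt and no reset: what is moved stays moved. The work goes in short steps, each a Python script; the robot and the scene stay as the last script left them, time stands still between calls to the robot, and variables do not carry over. Pictures are saved under pics/ and viewed, at most 10 in all, crops included, and the job is handed in when it is done.

```bash
mkdir -p pics; cat > h.py <<'E'
import numpy as np, cv2
from cell import env, kin, camera, calibration, job
def cal(n):
    c=calibration(n); R=cv2.Rodrigues(np.array(c['rvec'],float))[0]
    K=np.array([[c['fx'],0,c['cx']],[0,c['fy'],c['cy']],[0,0,1]],float)
    return K,np.array([c['k1'],0,0,0],float),R,np.array(c['tvec'],float).ravel()
def ray(n,px):
    K,d,R,t=cal(n); p=cv2.undistortPoints(np.array(px,float).reshape(-1,1,2),K,d).reshape(-1,2)
    v=np.c_[p,np.ones(len(p))]; return v,R,t
def onz(n,px,z):
    v,R,t=ray(n,px); o=-R.T@t; w=v@R; return o+w*((z-o[2])/w[:,2])[:,None]
def bydepth(n,px,D):
    v,R,t=ray(n,px); z=np.array([D[int(round(y)),int(round(x))] for x,y in np.array(px).reshape(-1,2)])
    return (v*z[:,None]-t)@R
def proj(n,P):
    K,d,R,t=cal(n); return cv2.projectPoints(np.array(P,float).reshape(-1,1,3),cv2.Rodrigues(R)[0],t,K,d)[0].reshape(-1,2)
E
python3 - <<'E'
from h import *
for n in('scene','top'):
    p,d=camera(n); cv2.imwrite(f'pics/{n}0.png',p); np.save(f'pics/{n}0.npy',d)
    K,_,R,t=cal(n); print(n,-R.T@t,R[2])
s=env.get_state(); print(s['time'],s['tcp_pos'],s['orientation'],s['opening'])
E
```

```text
scene [-0.19727333 -1.08536485  1.15318986] [ 0.40219503  0.56940768 -0.71694773]
top [-0.0043238  -0.27182253  1.85205169] [ 0.23851132  0.04843806 -0.96993098]
0.1 [ 0.21078498 -0.64081335  0.30303818] [-8.01979341e-04  9.87405131e-01  1.58210083e-01 -1.85233497e-04] 0.08549589935075216
```

View pics/top0.png

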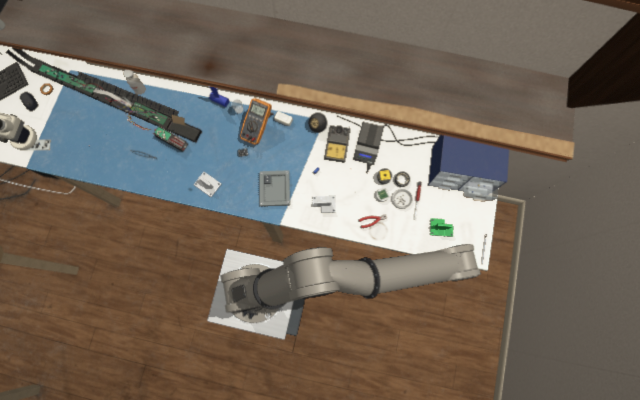

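View pics/scene0.png

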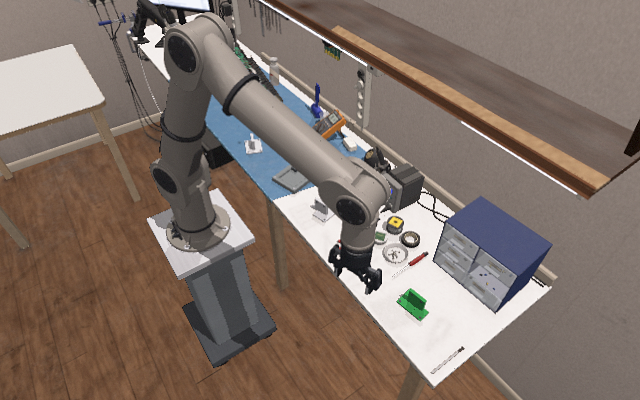

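The top view shows the nest near (274,188) and two aluminium brackets near (207,184) and (323,203). The green look-alike is at (441,228). I'll enlarge the middle to tell the brackets apart.

```bash
python3 - <<'E'
import cv2,numpy as np
p=cv2.imread('pics/top0.png')
c=cv2.resize(p[160:225,185:345],None,fx=5,fy=5,interpolation=cv2.INTER_CUBIC)
cv2.imwrite('pics/c1.png',c)
from h import *
D=np.load('pics/top0.npy')
px=[(207,184),(274,188),(323,203)]
print(bydepth('top',px,D).round(3)); print(onz('top',px,0).round(3))
E
```

```text
[[ 0.387  0.294  0.054]
 [ 0.442  0.024  0.011]
 [ 0.414 -0.195  0.049]]
[[ 0.398  0.311  0.   ]
 [ 0.444  0.026  0.   ]
 [ 0.426 -0.193  0.   ]]
```

View pics/c1.png

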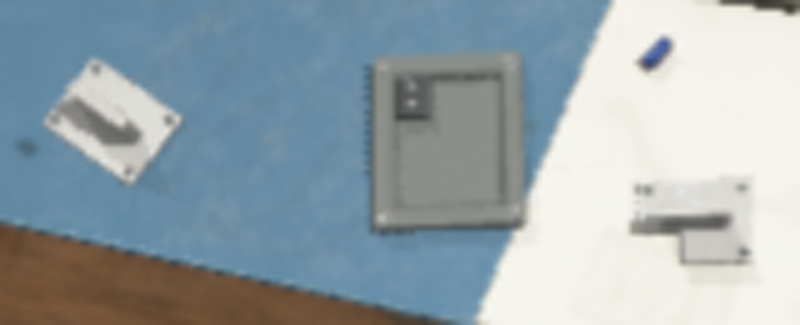

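The notched bracket is the one on the right. Its outline corners in the crop are about (637,182), (751,178), (753,264) and (682,264), with the inner corner at (682,230), so the cut-out points to world -x +y and yaw is about +90°. The nest's key is upper-left at (412,97), so its yaw is about 0. Next I'll fit poses and check them with an overlay.

```bash
cat > fit.py <<'E'
from h import *
from scipy.optimize import least_squares
def T(p,M):
    M=np.array(M,float); c,s=np.cos(p[2]),np.sin(p[2])
    return np.c_[p[0]+c*M[:,0]-s*M[:,1],p[1]+s*M[:,0]+c*M[:,1],M[:,2]]
BASE=[(-.048,-.036,.006),(.048,-.036,.006),(.048,.008,.006),(.012,.008,.006),(.012,.036,.006),(-.048,.036,.006)]
WEB=[(-.03,-.006,.056),(.03,-.006,.056),(.03,.006,.056),(-.03,.006,.056)]
OUT=[(-.075,-.063,.018),(.075,-.063,.018),(.075,.063,.018),(-.075,.063,.018)]
FL=[(-.056,-.044,.008),(.056,-.044,.008),(.056,.044,.008),(-.056,.044,.008)]
KEY=[(.02,.016,.022),(.056,.016,.022),(.056,.044,.022),(.02,.044,.022)]
def fit(n,M,px,p0):
    r=least_squares(lambda p:(proj(n,T(p,M))-px).ravel(),p0,x_scale=[.01,.01,.1]); return r.x,np.sqrt(np.mean(r.fun**2))
def draw(img,n,p,Ms,off,f):
    for M,c in Ms:
        q=(proj(n,T(p,M))-off+.5)*f-.5
        cv2.polylines(img,[np.round(q*8).astype(int)],True,c,1,cv2.LINE_AA,3)
def crop(p,x0,y0,x1,y1,f): return cv2.resize(p[y0:y1,x0:x1],None,fx=f,fy=f,interpolation=cv2.INTER_CUBIC)
E
python3 - <<'E'
from fit import *
c2o=lambda a:(np.array(a,float)+.5)/5-.5+[185,160]
b,e=fit('top',BASE,c2o([(751,178),(637,182),(637,230),(682,230),(682,264),(753,264)])[[1,1,2,3,4,5]] if 0 else c2o([(751,178),(637,182),(637,232),(682,230),(682,264),(753,264)]),[.42,-.19,1.57])
n,e2=fit('top',OUT,c2o([(524,226),(522,54),(375,58),(374,230)])[[0,1,2,3]],[.44,.025,0.])
print(b,e,n,e2)
np.save('b.npy',b);np.save('n.npy',n)
R,G=(0,0,255),(0,255,0)
t=cv2.imread('pics/top0.png'); s=cv2.imread('pics/scene0.png')
a=crop(t,250,160,350,220,8); draw(a,'top',b,[(BASE,R),(WEB,G)],[250,160],8); draw(a,'top',n,[(OUT,R),(FL,G),(KEY,R)],[250,160],8)
cv2.imwrite('pics/o1.png',a)
a=crop(s,265,150,345,225,8); draw(a,'scene',b,[(BASE,R),(WEB,G)],[265,150],8); draw(a,'scene',n,[(OUT,R),(FL,G),(KEY,R)],[265,150],8)
cv2.imwrite('pics/o2.png',a)
E
```

```text
[ 0.42089602 -0.19648961  1.8111515 ] 0.17887834438376385 [0.44084945 0.02155533 0.24792919] 0.07574503339956222
```

View pics/o1.png

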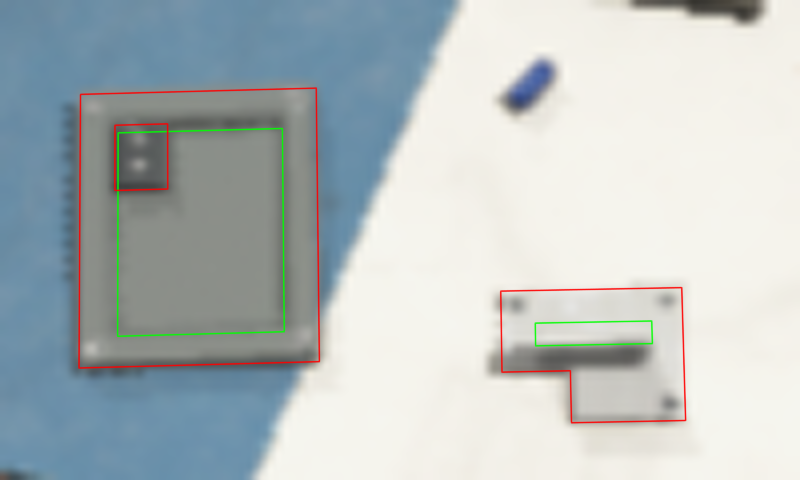

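View pics/o2.png

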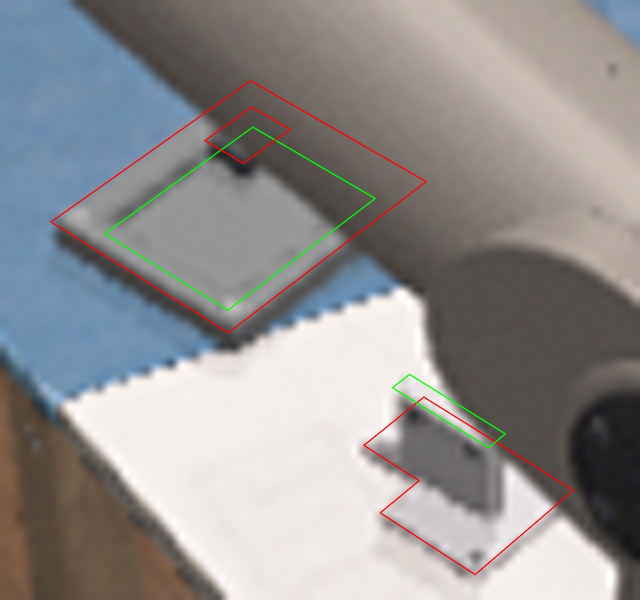

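The fit agrees in both views: the red outlines lie on the nest rim, key and bracket base (nest 0.441, 0.022, yaw 0.248; bracket 0.421, -0.196, yaw 1.811). Next I'll check IK for both grasp directions.

```bash
cat >> h.py <<'E'
def quat(yaw): return [0,float(np.cos(yaw/2)),float(np.sin(yaw/2)),0]
E
python3 - <<'E'
from h import *
b,n=np.load('b.npy'),np.load('n.npy')
for k in (0,-np.pi):
  for p,zs in((b,(.092,.2)),(n,(.1,.2))):
    for z in zs:
      q=kin.inverse_kinematics([p[0],p[1],z],quat(p[2]+k)); print(k,z,None if q is None else np.round(q,2))
E
```

```text
0 0.092 [ 0.64  0.51 -0.41  2.18  0.39  0.53  0.18]
0 0.2 [ 0.72  0.32 -0.49  2.12  0.21  0.76  0.34]
0 0.1 [ 0.18  0.47 -0.43  2.23  0.39  0.52 -1.88]
0 0.2 [ 0.31  0.29 -0.57  2.16  0.23  0.75 -1.73]
-3.141592653589793 0.092 [ 0.18  0.48  0.15  2.21 -0.15  0.46 -2.45]
-3.141592653589793 0.2 [ 0.23  0.27  0.09  2.15 -0.04  0.72 -2.56]
-3.141592653589793 0.1 [ 0.43  0.54 -0.75  2.21  0.65  0.62  1.02]
-3.141592653589793 0.2 [ 0.7   0.43 -1.06  2.14  0.51  0.85  1.15]
```

```bash
python3 - <<'E'
from h import *
b=np.load('b.npy')
q=quat(b[2])
env.reach([b[0],b[1],.2],q)
for n in('scene','top'):
    p,d=camera(n); cv2.imwrite(f'pics/{n}1.png',p)
s=env.get_state(); print(s['time'],s['tcp_pos'],s['force'])
from fit import *
s=cv2.imread('pics/scene1.png')
a=crop(s,265,150,345,225,8); n=np.load('n.npy'); draw(a,'scene',b,[(BASE,(0,0,255)),(WEB,(0,255,0))],[265,150],8); draw(a,'scene',n,[(OUT,(0,0,255)),(KEY,(0,0,255))],[265,150],8)
cv2.imwrite('pics/o3.png',a)
E
```

```text
2.025 [ 0.42092698 -0.19763541  0.20008785] [ 0.49507502 -0.34792597  0.55946719]
```

View pics/o3.png

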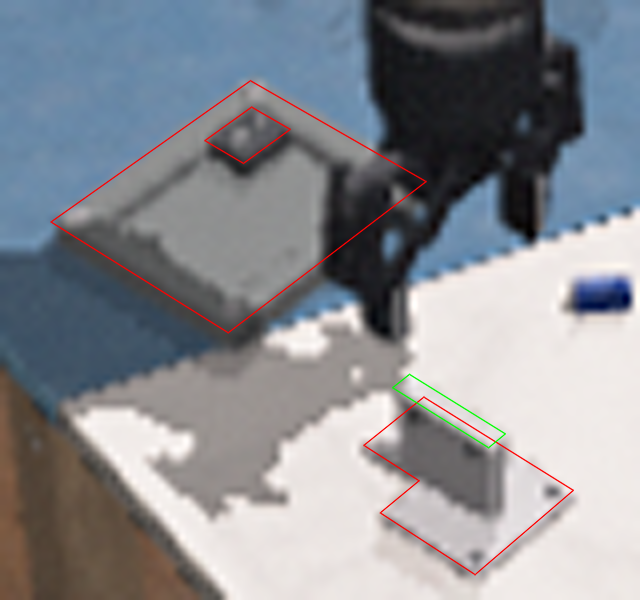

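The close view confirms it: the outline sits on the bracket and the fingers straddle the web across its thickness. Descend and grip.

```bash
python3 - <<'E'
from h import *
b,n=np.load('b.npy'),np.load('n.npy')
hit=env.movel([b[0],b[1],.092],velocity=.1,stop_force=12)
s=env.get_state(); print(hit,s['tcp_pos'])
if not hit:
    env.grip(0.0,60); s=env.get_state(); print(s['opening'],s['gripper_force'],s['force'],s['tcp_pos'])
    if s['opening']>.008:
        z0=s['tcp_pos'][2]; np.save('z0.npy',z0)
        env.movel([b[0],b[1],.2],velocity=.12)
        env.reach([n[0],n[1],.2],quat(n[2]))
        s=env.get_state(); print(s['time'],s['opening'],s['tcp_pos'],s['orientation'])
        for c in('scene','top'):
            p,d=camera(c); cv2.imwrite(f'pics/{c}2.png',p)
        from fit import *
        dz=s['tcp_pos'][2]-z0; P=[s['tcp_pos'][0],s['tcp_pos'][1],n[2]]
        L=lambda M:[(x,y,z+dz) for x,y,z in M]
        a=[]
        for c,o in(('top',(240,150)),('scene',(255,125))):
            i=crop(cv2.imread(f'pics/{c}2.png'),o[0],o[1],o[0]+80,o[1]+95,5)
            draw(i,c,P,[(L(BASE),(0,0,255)),(L(BASE[:]) and [(x,y,z-.006) for x,y,z in L(BASE)],(255,0,0))],o,5); draw(i,c,n,[(OUT,(0,255,0)),(KEY,(0,255,255))],o,5); a.append(i)
        cv2.imwrite('pics/o4.png',np.hstack(a))
E
```

```text
False [ 0.4212671  -0.19661329  0.09248336]
0.011248134407299706 58.88830125331879 [-0.28045684 -0.24813258  4.29072016] [ 0.42119444 -0.19652523  0.09223781]
6.6917 0.01116887914607061 [0.44082155 0.02121084 0.19981581] [ 4.97252721e-05  9.92320162e-01  1.23695824e-01 -1.93443474e-04]
```

View pics/o4.png

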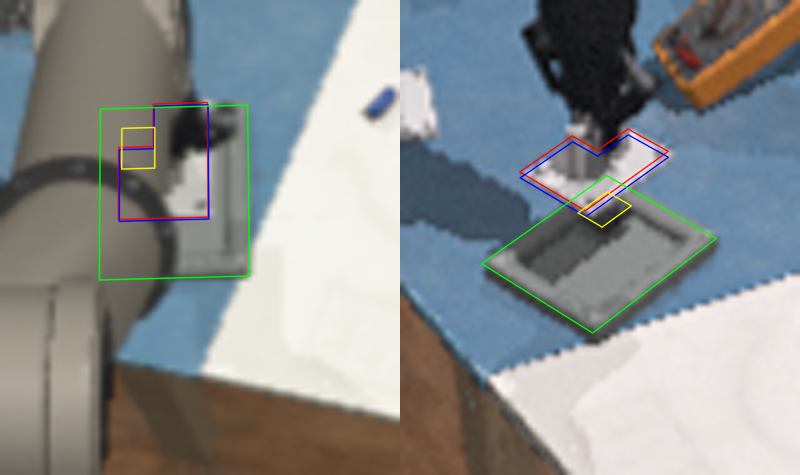

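The held bracket matches its predicted outline, level and with the notch toward the key, in both views. Lower it with force guarding.

```bash
python3 - <<'E'
from h import *
n=np.load('n.npy'); z0=float(np.load('z0.npy'))
env.movel([n[0],n[1],z0+.035],velocity=.1,stop_force=15)
h=env.movel([n[0],n[1],z0+.002],velocity=.025,stop_force=6)
s=env.get_state(); print(h,s['tcp_pos'],'height above desk',s['tcp_pos'][2]-z0,s['force'],s['torque'],s['opening'],s['time'])
p,d=camera('scene'); cv2.imwrite('pics/scene3.png',p)
from fit import *
i=crop(p,265,140,345,200,8); P=[*s['tcp_pos'][:2],n[2]]
draw(i,'scene',P,[([(x,y,z+.008) for x,y,z in BASE],(0,0,255))],(265,140),8); draw(i,'scene',n,[(KEY,(0,255,255))],(265,140),8)
cv2.imwrite('pics/o5.png',i)
E
```

```text
True [0.44070015 0.02156167 0.1027786 ] height above desk 0.010540784654872987 [-0.20413998 -0.88999041  6.06776896] [-0.04483741  0.16171287 -0.04182553] 0.01127060660058156 8.5917
```

View pics/o5.png

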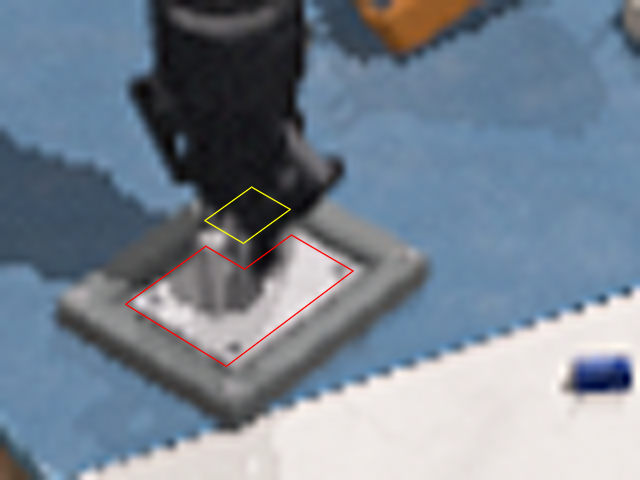

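The bracket sits inside the pocket, but contact came 2.5 mm early, probably from a slight tilt. Continue gently.

```bash
python3 - <<'E'
from h import *
n=np.load('n.npy'); z0=float(np.load('z0.npy'))
for f in (6,12):
    h=env.movel([n[0],n[1],z0+.0075],velocity=.015,stop_force=f)
    s=env.get_state(); print(h,s['tcp_pos']-np.array([n[0],n[1],z0]),s['force'],s['torque'],s['opening'],s['time'])
E
```

```text
True [-4.12334323e-05  8.50198682e-05  1.05467647e-02] [-2.2042891   0.15073963  8.53306162] [ 0.14239253  0.27489753 -0.08001277] 0.011330775697839841 8.85
True [2.14252616e-05 2.00337388e-04 1.05694927e-02] [-1.52305571 -0.33780428  8.0792786 ] [ 0.19625979  0.14745068 -0.02296049] 0.011245037342802147 9.0583
```

```bash
python3 - <<'E'
from fit import *
n=np.load('n.npy')
Ds=np.mean([camera('scene')[1] for _ in range(4)],0)
p,_=camera('scene'); cv2.imwrite('pics/scene4.png',p)
vv,uu=np.mgrid[130:230,255:360]; px=np.c_[uu.ravel(),vv.ravel()]
W=bydepth('scene',px,Ds); c,s=np.cos(n[2]),np.sin(n[2])
x=(W[:,0]-n[0])*c+(W[:,1]-n[1])*s; y=-(W[:,0]-n[0])*s+(W[:,1]-n[1])*c; z=W[:,2]
rim=(z>.005)&(z<.03)&(((abs(y)>.050)&(abs(y)<.060)&(abs(x)<.07))|((abs(x)>.062)&(abs(x)<.072)&(abs(y)<.06)))
base=(z>.005)&(z<.03)&(abs(x)<.043)&(y>-.031)&(y<-.011)
base2=(z>.005)&(z<.03)&(x>-.043)&(x<.008)&(y>.012)&(y<.031)
fl=(z<.02)&(z>0)&(x<-.0505)&(x>-.0535)&(abs(y)<.04)
for nm,m in(('rim',rim),('base-y',base),('base+y',base2),('floor-x',fl)):
    print(nm,m.sum(),np.median(z[m]).round(4),z[m].std().round(4))
    if m.sum()>20: print(np.linalg.lstsq(np.c_[x[m],y[m],np.ones(m.sum())],z[m],rcond=None)[0].round(4))
for lo in np.arange(-.045,.045,.015):
    m=base&(x>lo)&(x<lo+.015); print('x',round(lo,3),m.sum(),np.median(z[m]).round(4) if m.any() else None)
E
```

```text
rim 202 0.0184 0.0038
[0.017  0.0125 0.0178]
base-y 68 0.0149 0.0013
[ 0.0054 -0.0284  0.0143]
base+y 27 0.0149 0.0011
[ 0.0311 -0.0037  0.0158]
floor-x 1 0.0146 0.0
x -0.045 12 0.0148
x -0.03 10 0.0143
x -0.015 12 0.0145
x 0.0 11 0.0148
x 0.015 13 0.0155
x 0.03 10 0.0149
```

Depth puts the base top about 14.5 mm above the desk, against 14 mm when seated, and it is level. So this is the floor contact, and the bracket shifted slightly in the fingers. Release, retreat and check.

```bash
python3 - <<'E'
from fit import *
n=np.load('n.npy')
env.grip(.05)
s=env.get_state(); print(s['opening'],s['tcp_pos'],s['force'])
env.movel([n[0],n[1],.24],velocity=.12)
env.reach([.35,-.42,.3],quat(n[2]))
Ds=np.mean([camera('scene')[1] for _ in range(4)],0)
p,_=camera('scene'); t,_=camera('top'); s=env.get_state(); print(s['time'],s['tcp_pos'])
vv,uu=np.mgrid[130:230,255:360]; px=np.c_[uu.ravel(),vv.ravel()]
W=bydepth('scene',px,Ds); c,sn=np.cos(n[2]),np.sin(n[2])
x=(W[:,0]-n[0])*c+(W[:,1]-n[1])*sn; y=-(W[:,0]-n[0])*sn+(W[:,1]-n[1])*c; z=W[:,2]
ok=(z>.005)&(z<.03)
for nm,m in(('rim',(((abs(y)>.052)&(abs(y)<.060)&(abs(x)<.07))|((abs(x)>.064)&(abs(x)<.072)&(abs(y)<.06)))),('base-y',(abs(x)<.043)&(y>-.031)&(y<-.011)),('base+y',(x>-.043)&(x<.008)&(y>.012)&(y<.031)),('base-x',(x>-.044)&(x<-.033)&(abs(y)<.03)),('base+x',(x<.044)&(x>.033)&(y>-.03)&(y<.004))):
    m=m&ok; print(nm,m.sum(),np.median(z[m]).round(4),z[m].std().round(4))
a=[]
for c,o,im in(('top',(240,155),t),('scene',(265,140),p)):
    i=crop(im,o[0],o[1],o[0]+66,o[1]+66,6)
    draw(i,c,n,[([(x,y,z+.008) for x,y,z in BASE],(0,0,255))],o,6); a.append(i)
cv2.imwrite('pics/o6.png',np.hstack(a))
E
```

```text
0.05030181053113664 [0.4401454  0.02153068 0.10220779] [-0.2563876   0.46955774  0.52667784]
13.0333 [ 0.35041892 -0.41952926  0.29994303]
rim 190 0.0185 0.0035
base-y 67 0.0149 0.0013
base+y 28 0.0148 0.0013
base-x 30 0.0148 0.0016
base+x 9 0.0149 0.0034
```

View pics/o6.png

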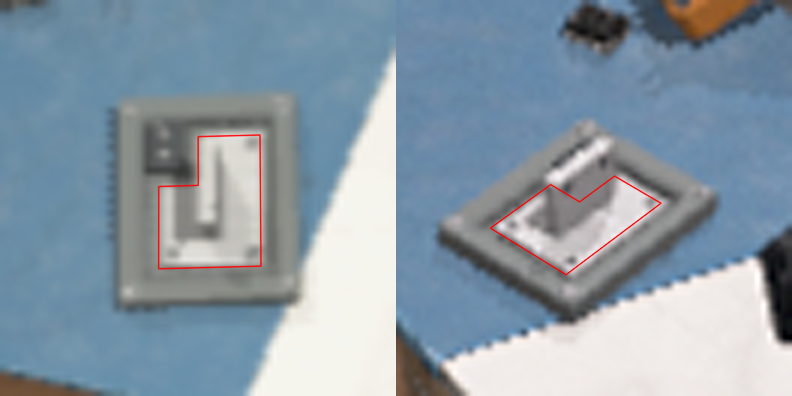

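The bracket lies centred in the pocket with its notch round the key. It is level at about 14.5 mm base-top height, and the arm is clear.

```bash
python3 -c "
from h import *
print(job.job_done())"
```

```text
the job is handed in; nothing more can be done
None
```

The notched bracket is released flat on the nest's pocket floor with its cut-out round the key block, the uncut bracket was left untouched, and the job was handed in at about 13 s; no verdict came back.

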